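# Stack the cartons in the packing corner

### The job

Build the stack for tying up: slide the big brown carton along the bench, without lifting it, until it is home against both stops of the aluminium packing corner, then lay the white carton on it and the small red carton on the white one, each lid up and wholly on the lid below with nothing overhanging. Set the two down gently, never drop them, and let go, with the big one still home; leave the yellow glue bottle and the steel cup standing where they are.

Things in the scene. Friction and masses are not known exactly. Their poses are not given: they have to be found in the camera images.
- corner: packing corner: two lengths of aluminium angle screwed to the bench at a right angle, 28 mm high, 6 mm thick, feet 4 mm high pointing 28 mm outwards. Fixed; place and heading vary. Origin: where the inner faces meet, at bench level. Back stop along -y, 239 mm (inner face x = 0); side stop along -x, 149 mm (inner face y = 0). The stack goes at x < 0, y < 0, open towards -x and -y
- big_mid (a point): centre (27.5 mm above its underside) of the big brown cardboard carton with pale tape and blue labels, 200 mm long (its x) by 130 mm wide (its y) by 55 mm high (its z), about 0.6 kg, flat lid. Too wide to grip. Starts on the bench, 50 to 110 mm off the back stop and 40 to 100 mm off the side stop, askew by up to 0.25 rad, its long side facing the back stop (its x roughly along the corner's y)
- white_mid (a point): centre (half-way up, 25 mm above its underside) of the white carton with green tape and labels, 160 mm long (its x) by 66 mm wide (its y) by 50 mm high (its z), about 0.35 kg, flat lid. It starts on the bench beside the big carton, left or right
- red_mid (a point): centre (half-way up, 22.5 mm above its underside) of the small red carton with pale tape and yellow labels, 90 mm long (its x) by 42 mm wide (its y) by 45 mm high (its z), about 0.15 kg, flat lid. It starts on the bench on the other side
- glue: yellow glue bottle, 56 mm across and 150 mm high, standing on the bench; origin at the centre of its underside. Bystander
- cup: small steel measuring cup, 64 mm across and 55 mm high, standing on the bench; origin at the centre of its underside. Bystander
- white_c0 (a point): one of the four lower corners of the white carton, on its underside (for checking that it does not overhang)
- white_c1 (a point): one of the four lower corners of the white carton, on its underside (for checking that it does not overhang)
- white_c2 (a point): one of the four lower corners of the white carton, on its underside (for checking that it does not overhang)
- white_c3 (a point): one of the four lower corners of the white carton, on its underside (for checking that it does not overhang)
- red_c0 (a point): one of the four lower corners of the red carton, on its underside (for checking that it does not overhang)
- red_c1 (a point): one of the four lower corners of the red carton, on its underside (for checking that it does not overhang)
- red_c2 (a point): one of the four lower corners of the red carton, on its underside (for checking that it does not overhang)
- red_c3 (a point): one of the four lower corners of the red carton, on its underside (for checking that it does not overhang)
Mind the look-alikes: they are no part of the job. There is more than one size of the part that bears red_mid; the job needs the smallest.

How it is judged:
By the outcome, as a careful person would: the job done as asked, in the order asked, and still so for the second after the job is handed in, with the robot touching nothing.
It also fails if it takes over 72 s, if anything falls off the work surface, if the arm or the gripper's body presses on something with over 40 N, if the wrist force passes 120 N, or if a joint passes its speed limit or range.

### The arm

A 6-joint arm with a two-finger parallel gripper is mounted at the origin on the work surface. World frame = base frame: x ahead of the robot, y to its left, z up, the work surface at z = 0. Lengths are in mm, angles in rad, forces in N, time in s.
With the tool pointing down it reaches from about 300 to 875 mm from the base axis. Payload 6.4 kg.
Tool frame: the origin (TCP) lies at the very end of the fingers, on their centre line; the grasp point (between the pads) lies 19 mm behind it (hold_point_z is the distance from the TCP to the grasp point, in mm); z points along the fingers, y is the line along which they close (so a half turn about z gives the same grasp; the last joint's range is limited). The gripper opens to 85 mm and grips with 20 to 120 N. Pads are 22 mm wide; open, the fingers measure 114 mm over their backs; the gripper's body (76 mm by 85 mm) begins 54 mm behind the grasp point. The pads swing forward as they close: fully open they stand 13 mm farther back than shut.
Start: joints at [-1.542, 0.181, 1.607, -0, 1.354, -0.206], TCP at [133.788, -559.233, 231.288] pointing down, gripper open.
Joint ranges: [-2.99, 2.99], [-0.89, 2.07], [0.3, 2.58], [-1.14, 4.28], [0, 2.63], [-3.12, 3.12]. Speed limits (rad/s): [2.57, 2.57, 3.01, 3.14, 3.14, 3.14].

### API

Orientations are given as a rotation vector (axis times angle).
In Python, from station import * gives the robot as it stands.
- The arm moves only by the shell command python3 -m creep 'ROWS' [OPENING]. ROWS is JSON, a list of rows, each a list of 4 numbers: the shift along the world's x, y, z in mm, then the turn about the world's z in rad. A call has exactly 10 rows; each row is the pose to reach, as a shift and turn from the pose commanded when the call began; what a row does not reach only later rows make up. A row lasts 1/8 s, in which the tool goes at most 62.5 mm and 10.7 degrees, less where a joint would pass 70% of its speed; a pose out of reach is approached as far as the arm can. A call with a gripper value outside its range is refused whole. OPENING is the opening, from 0 (shut) to 1 (fully open), set as the call begins (- or left out, the last holds). The fingers move at their own pace and stop on an object; the grip force is fixed at half the most. Time passes only in rows, so rows that repeat a pose let the fingers close, or fill a call up. It gives the time, the measured TCP pose, the force, the opening and the grip force at its end, in the units of the state.
- state(): the state, without advancing time (a new reading comes with each control period).
- camera(name): name is "scene" or "top" or "wrist"; returns the picture (400x640x3 uint8, red, green, blue); there is no depth.
- camera_info(name): a dict with "mtx" (3x3 intrinsics, pixels), "world_from_camera" (4x4, takes a point from camera to world coordinates). Camera axes: x right, y up, looking along -z (the intrinsics and any distortion apply to the point x, -y, -z); pixel columns grow to the right and rows downward; lengths in mm; the calibration is good to about 2 mm. A picture is of the moment at which its call begins: read the wrist's pose just before it. camera_info takes no time and is no camera call; for the wrist camera it gives the pose at the moment of the call.
- finish_job(): hands the job in; it is judged then, once.
Trained networks look in the newest picture that a camera, given by its name, has taken for a name from the list of things; names that differ only in an ending like _2 or _b are one class to them, and where a whole thing is asked for, a point or a joint stands for the part that bears it (a point fixed in the world has none). Each returns a list of dicts, best first, with "score" (0 to 1); they miss things now and then, are a little off and sometimes report something else, mostly with a low value. They report only what shows in the picture. A call takes as long as a camera call. They do not tell look-alikes from the thing itself.
- find_in(camera, target): "bbox" ([centre column, centre row, width, height] in pixels, round what is visible of it).
- landmark_of(camera, target): "xy" ([column, row] in pixels: a listed point, or the origin of a listed thing).
The state is a dict: "t": time; "joint_positions": joint angles; "joint_vel": joint speeds; "joint_efforts": joint torques, N m; "position": TCP position; "ee_rot": TCP orientation; "force": force on the tool from outside, world axes, zero at the start; "wrist_torque": the same for the moment, N m; "gripper_width": opening from 0.0 (shut) to 1.0 (fully open); "grip_force": force on a finger pad.
Only numpy, scipy, OpenCV 4.12 (cv2) and the standard library are available. Lean on these libraries where they do the work, as an engineer would, in place of code of your own. Each camera call takes 0.05 s, during which the arm holds its last target. There are 200 camera calls.

## Working session

There is one attempt and no reset: what is moved stays moved. The work goes in short steps, Python scripts to look and compute and a shell command to move; the robot and the scene stay as the last step left them, time stands still between calls to the robot, and variables do not carry over. Pictures are saved under pics/ and viewed, at most 10 in all, crops included, and the job is handed in when it is done.

```bash
ls; mkdir -p pics; cat > h.py <<'E'
from station import *
import numpy as np, cv2
def ray(cam,uv,info=None):
    i=info or camera_info(cam);K=np.array(i["mtx"]);T=np.array(i["world_from_camera"])
    d=np.linalg.inv(K)@[uv[0],uv[1],1];d=T[:3,:3]@[d[0],-d[1],-d[2]]
    return T[:3,3],d
def at(cam,uv,z,info=None):
    o,d=ray(cam,uv,info);return (o+d*(z-o[2])/d[2])
def proj(cam,p,info=None):
    i=info or camera_info(cam);K=np.array(i["mtx"]);T=np.array(i["world_from_camera"])
    c=T[:3,:3].T@(np.array(p)-T[:3,3]);q=K@[c[0],-c[1],-c[2]];return q[:2]/q[2]
def snap(cam,name):
    im=camera(cam);cv2.imwrite(f"pics/{name}.png",cv2.cvtColor(im,cv2.COLOR_RGB2BGR));return im
E
python3 - <<'E'
from h import *
Z=dict(corner=0,big_mid=27.5,white_mid=25,red_mid=22.5,glue=0,cup=0)
for c in("top","scene"):
    snap(c,c+"0");i=camera_info(c);print(c,np.round(i["mtx"],1).tolist(),np.round(i["world_from_camera"],2).tolist(),i.keys())
    for n,z in Z.items():
        for r in landmark_of(c,n)[:4]: print(n,round(r["score"],2),np.round(r["xy"]),np.round(at(c,r["xy"],z,i)[:2]))
print(state())
E
```

```text
pics
top [[502.7, 0.0, 322.3], [0.0, 502.7, 199.6], [0.0, 0.0, 1.0]] [[-0.01, 0.98, -0.2, 139.33], [-1.0, -0.01, -0.01, 12.53], [-0.01, 0.2, 0.98, 1740.52], [0.0, 0.0, 0.0, 1.0]] dict_keys(['mtx', 'world_from_camera'])
corner 0.8 [277. 142.] [705. 185.]
big_mid 0.94 [321. 176.] [572.  25.]
white_mid 0.67 [426. 187.] [ 528. -340.]
white_mid 0.62 [437. 208.] [ 453. -373.]
red_mid 0.85 [295. 228.] [388. 118.]
red_mid 0.8 [223. 207.] [465. 369.]
red_mid 0.72 [453. 227.] [ 386. -428.]
red_mid 0.69 [208. 276.] [226. 413.]
glue 0.74 [238. 144.] [699. 328.]
cup 0.77 [428. 149.] [ 673. -359.]
cup 0.43 [437. 208.] [ 457. -380.]
scene [[509.7, 0.0, 317.9], [0.0, 509.7, 208.2], [0.0, 0.0, 1.0]] [[-0.05, -0.79, 0.61, 1532.44], [1.0, -0.04, 0.02, 22.64], [0.01, 0.61, 0.79, 1427.25], [0.0, 0.0, 0.0, 1.0]] dict_keys(['mtx', 'world_from_camera'])
corner 0.93 [375. 277.] [696. 182.]
big_mid 0.62 [324. 238.] [572.  12.]
white_mid 0.67 [208. 208.] [ 466. -394.]
white_mid 0.52 [221. 232.] [ 565. -333.]
white_mid 0.48 [376. 280.] [721. 184.]
red_mid 0.75 [431. 164.] [213. 402.]
red_mid 0.75 [354. 196.] [382. 115.]
red_mid 0.58 [434. 219.] [471. 387.]
glue 0.96 [420. 280.] [702. 326.]
cup 0.86 [209. 264.] [ 676. -357.]
{'t': 0.7, 'joint_positions': array([-1.54233848e+00,  1.80751344e-01,  1.60700224e+00,  1.45726092e-05,
        1.35379059e+00, -2.06277545e-01]), 'joint_vel': array([ 0.00030543, -0.00021523,  0.00069264,  0.00035007, -0.00032818,
        0.00103455]), 'joint_efforts': array([ 1.16158521e-03, -4.44711149e+01, -3.51616251e+01, -2.15116265e-04,
        3.00237289e-04,  1.33449399e-05]), 'position': array([ 133.77143921, -559.24410602,  231.31475732]), 'ee_rot': array([3.11993085e+00, 3.67864851e-01, 1.55035740e-05]), 'force': array([ 0.18279496, -0.55355321,  0.06792105]), 'wrist_torque': array([ 0.02252151, -0.02717957,  0.01646669]), 'grip_force': 0.0, 'gripper_width': 0.9994830951383393}
```

View pictures.

```bash
python3 -c "
import cv2
a=cv2.imread('pics/top0.png')[80:320,160:500];cv2.imwrite('pics/top0c.png',cv2.resize(a,None,fx=2.35,fy=2.35,interpolation=2))
a=cv2.imread('pics/scene0.png')[130:330,160:480];cv2.imwrite('pics/scene0c.png',cv2.resize(a,None,fx=2.5,fy=2.5,interpolation=2))"
```

```text
(no output)
```

View pics/top0c.png

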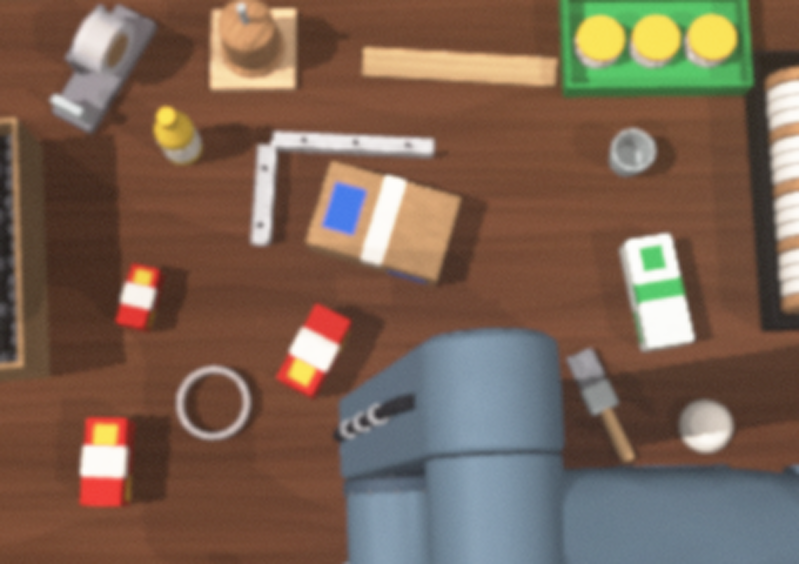

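View pics/scene0c.png

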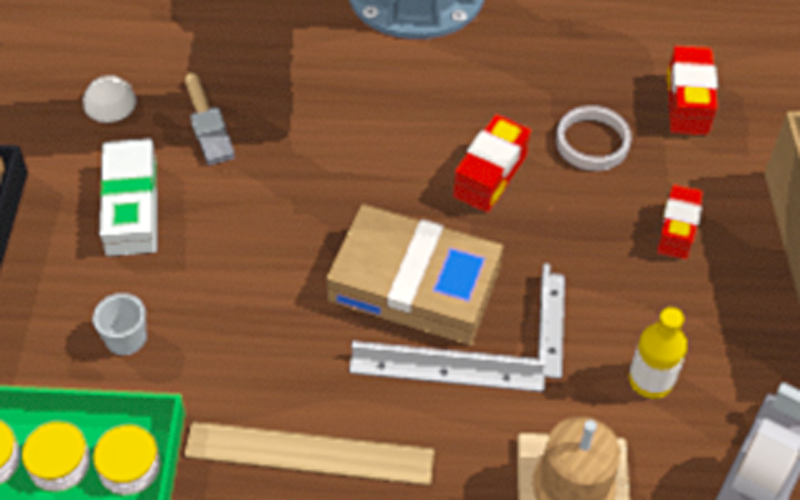

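```bash
cat > fit.py <<'E'
from h import *
from scipy.optimize import minimize
def box(x0,x1,y0,y1,z0,z1): return np.array([[x,y,z] for x in(x0,x1) for y in(y0,y1) for z in(z0,z1)],float)
def cbox(l,w,h): return [box(-l/2,l/2,-w/2,w/2,0,h)]
CORNER=[box(0,6,-239,6,0,28),box(0,28,-239,6,0,4),box(-149,6,0,6,0,28),box(-149,6,0,28,0,4)]
S=4
def render(parts,p,info,off,shape,z0=0):
    m=np.zeros((shape[0]*S,shape[1]*S),np.uint8);c,s=np.cos(p[2]),np.sin(p[2])
    K=np.array(info["mtx"]);T=np.array(info["world_from_camera"])
    for b in parts:
        w=np.c_[b[:,:2]@np.array([[c,s],[-s,c]])+p[:2],b[:,2]+z0]
        q=(w-T[:3,3])@T[:3,:3];q=np.c_[q[:,0],-q[:,1],-q[:,2]]@K.T;q=q[:,:2]/q[:,2:]
        h=cv2.convexHull((((q-off+.5)*S-.5)*16).round().astype(np.int32).reshape(-1,1,2))
        cv2.fillConvexPoly(m,h,255,shift=4)
    return cv2.resize(m,(shape[1],shape[0]),interpolation=cv2.INTER_AREA)/255.
def masks(im,kind):
    f=im.astype(float);r,g,b=f[...,0],f[...,1],f[...,2];mx=f.max(2);mn=f.min(2)
    return {"white":(mn>110)|((g>r+25)&(g>b+25)),"red":((r>g+70)&(r>b+60))|(mn>130)|((r>150)&(g>120)&(b<90)),
      "brown":((r>128)&(g>85))|((b>r+25)&(b>70))|(mn>130),"corner":(mn>100)&(mx-mn<45)}[kind]
def fit(parts,p0,views,kind,z0=0,pad=14):
    data=[]
    for im,info in views:
        big=render(parts,p0,info,np.zeros(2),im.shape[:2],z0);ys,xs=np.where(big>0)
        a,b,c,d=max(ys.min()-pad,0),ys.max()+pad,max(xs.min()-pad,0),xs.max()+pad
        roi=masks(im,kind)[a:b,c:d].astype(np.uint8)
        n,l,st,_=cv2.connectedComponentsWithStats(cv2.morphologyEx(roi,cv2.MORPH_CLOSE,np.ones((3,3))))
        k=1+np.argmax(st[1:,4]);roi=(l==k)
        data.append((roi.astype(float),info,np.array([c,a])))
    def cost(p): return sum(np.abs(render(parts,p,i,o,m.shape,z0)-m).sum() for m,i,o in data)/sum(m.sum() for m,_,_ in data)
    best=None
    for d in(-.2,0,.2):
        r=minimize(cost,p0+np.array([0,0,d]),method="Nelder-Mead",options=dict(initial_simplex=p0+np.array([[0,0,d],[12,0,d],[0,12,d],[0,0,d+.12]]),xatol=.02,fatol=1e-5,maxiter=300))
        if best is None or r.fun<best.fun: best=r
    return best.x,best.fun
E
cat > fit0.py <<'E'
from fit import *
V={c:(cv2.cvtColor(cv2.imread(f"pics/{c}0.png"),cv2.COLOR_BGR2RGB),camera_info(c)) for c in("top","scene")}
for k,parts,p0 in(("brown",cbox(200,130,55),[572,20,1.32]),("white",cbox(160,66,50),[500,-360,.1]),("red",cbox(90,42,45),[468,378,-.2]),("corner",CORNER,[700,184,-.05])):
    for vs in(["top"],["scene"],["top","scene"]):
        x,f=fit(parts,np.array(p0,float),[V[v] for v in vs],k);print(k,vs,np.round(x,3),round(f,3))
E
python3 fit0.py
```

```text
brown ['top'] [578.271  20.433   1.259] 0.054
brown ['scene'] [572.869  20.798   1.276] 0.081
brown ['top', 'scene'] [575.544  20.777   1.271] 0.08
white ['top'] [ 4.66972e+02 -3.82149e+02  1.68000e-01] 0.05
white ['scene'] [ 4.66828e+02 -3.82299e+02  1.62000e-01] 0.043
white ['top', 'scene'] [ 4.66868e+02 -3.82235e+02  1.67000e-01] 0.047
red ['top'] [ 4.66984e+02  3.84787e+02 -2.24000e-01] 0.134
red ['scene'] [ 4.6727e+02  3.8112e+02 -2.4200e-01] 0.061
red ['top', 'scene'] [ 4.66846e+02  3.82172e+02 -2.46000e-01] 0.117
corner ['top'] [ 7.01048e+02  1.84214e+02 -6.00000e-02] 0.109
corner ['scene'] [ 7.00515e+02  1.83496e+02 -5.80000e-02] 0.073
corner ['top', 'scene'] [ 7.00739e+02  1.83569e+02 -5.90000e-02] 0.09
```

```bash
python3 -m creep '[[345,609,-60,-0.535],[345,609,-60,-0.535],[345,609,-60,-0.535],[345,609,-60,-0.535],[345,609,-60,-0.535],[345,609,-60,-0.535],[345,609,-60,-0.535],[345,609,-60,-0.535],[345,609,-60,-0.535],[345,609,-60,-0.535]]' 1
```

```text
t: 1.95
position: [441.8, -15.5, 178.3]
ee_rot: [3.106, -0.469, 0.003]
force: [1.1, -1.4, 0.1]
gripper_width: 1.001
grip_force: 0.0
```

```bash
python3 -m creep '[[33,60,0,0],[33,60,0,0],[33,60,-50,0],[33,60,-100,0],[33,60,-155,0],[33,60,-157,0],[33,60,-157,0],[33,60,-157,0],[33,60,-157,0],[33,60,-157,0]]' && python3 -c "
from h import *;s=state();print(s['position'],s['ee_rot'],s['force'])"
```

```text
t: 3.2
position: [474.5, 42.5, 22.1]
ee_rot: [3.106, -0.47, 0.003]
force: [0.6, 0.4, 0.4]
gripper_width: 1.003
grip_force: 0.0
[474.53527536  42.49473866  22.05083222] [ 3.10626547 -0.46954355  0.00345138] [0.56668423 0.38336582 0.36228664]
```

```bash
python3 -m creep '[[10,0,-7,0],[20,0,-7,0],[27,0,-7,0.02],[33,0,-7,0.06],[40,0,-7,0.1],[46,0,-7,0.15],[53,0,-7,0.2],[60,0,-7,0.24],[66,0,-7,0.24],[70,0,-7,0.24]]'
cat > look.py <<'E'
import sys
from fit import *
P=dict(brown=cbox(200,130,55),white=cbox(160,66,50),red=cbox(90,42,45))
k,x,y,a,z,tag=sys.argv[1],*map(float,sys.argv[2:6]),sys.argv[6]
V=[(snap(c,c+tag),camera_info(c)) for c in("top","scene")]
for vs in([0],[1],[0,1]):
    q,f=fit(P[k],np.array([x,y,a]),[V[v] for v in vs],k,z);C=np.array([700.7,183.6]);t=-.059
    R=np.array([[np.cos(t),-np.sin(t)],[np.sin(t),np.cos(t)]])
    print(vs,np.round(q,3),round(f,3),"in corner frame",np.round((q[:2]-C)@R,1),round(q[2]-t,3))
E
python3 look.py brown 625 25 1.51 0 1; python3 -c "
import cv2
a=cv2.imread('pics/top1.png')[110:230,240:420];cv2.imwrite('pics/top1c.png',cv2.resize(a,None,fx=3,fy=3,interpolation=2))"
```

```text
t: 4.45
position: [542.4, 42.3, 13.0]
ee_rot: [3.14, -0.094, -0.007]
force: [-5.9, -2.8, 1.7]
gripper_width: 1.003
grip_force: 2.6
[0] [642.994  28.784   1.474] 0.545 in corner frame [ -48.5 -157.9] 1.533
[1] [628.194  31.459   1.465] 0.358 in corner frame [ -63.4 -156.2] 1.524
[0, 1] [643.43   29.873   1.487] 0.445 in corner frame [ -48.1 -156.8] 1.546
```

View pics/top1c.png

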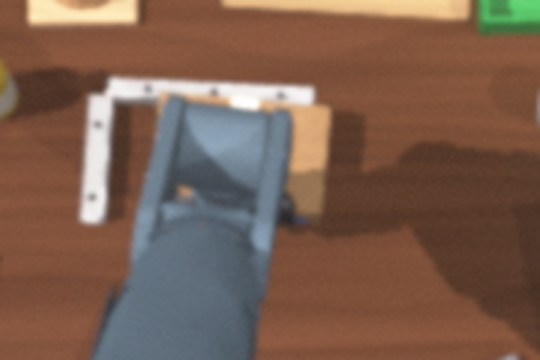

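```bash
python3 -m creep '[[2,0,0,0],[3,0,0,0],[4,0,0,0],[5,0,0,0],[6,0,0,0],[7,0,0,0],[8,0,0,0],[8,0,0,0],[8,0,0,0],[8,0,0,0]]'
```

```text
t: 5.8
position: [548.7, 42.7, 13.5]
ee_rot: [3.14, -0.093, -0.01]
force: [-14.5, -3.7, 7.6]
gripper_width: 0.999
grip_force: 7.2
```

```bash
python3 -m creep '[[2,0,0,0],[2,0,0,0],[-20,0,0,0],[-20,0,60,0],[-20,0,120,0],[10,-50,120,0.3],[40,-100,120,0.6],[65,-150,120,1],[70,-160,120,1.3],[70,-160,120,1.571]]' 0.5; python3 look.py brown 625 25 1.51 0 2
```

```text
t: 7.05
position: [623.5, -119.2, 134.7]
ee_rot: [2.839, 1.34, 0.004]
force: [0.0, 0.6, -0.1]
gripper_width: 0.501
grip_force: 0.0
[0] [631.587  30.561   1.426] 0.442 in corner frame [ -60.  -156.8] 1.485
[1] [651.33   32.217   1.56 ] 0.306 in corner frame [ -40.4 -154. ] 1.619
[0, 1] [632.458  33.12    1.484] 0.383 in corner frame [ -59.3 -154.2] 1.543
```

```bash
python3 -m creep '[[-6,0,-40,0.18],[-6,0,-80,0.36],[-6,0,-119,0.54],[-6,0,-119,0.629],[-5,20,-119,0.629],[-4,40,-119,0.629],[-3,52,-119,0.629],[-2,64,-119,0.629],[-1,76,-119,0.629],[-1,86,-119,0.629]]'
```

```text
t: 8.4
position: [621.3, -31.3, 15.9]
ee_rot: [2.291, 2.147, -0.0]
force: [-0.9, -5.6, 2.0]
gripper_width: 0.503
grip_force: 2.3
```

```bash
python3 -m creep '[[0,2,0,0],[0,4,0,0],[0,6,0,0],[0,8,0,0],[0.5,10,0,0],[0.5,11,0,0],[0.5,12,0,0],[0.5,12,0,0],[0.5,12,0,0],[0.5,12,0,0]]'
```

```text
t: 9.65
position: [621.7, -24.3, 15.9]
ee_rot: [2.288, 2.145, -0.006]
force: [-5.1, -20.2, 3.5]
gripper_width: 0.499
grip_force: 10.5
```

```bash
python3 -m creep '[[0,-20,0,0],[0,-20,60,0],[0,-20,110,-0.15],[-40,20,110,-0.33],[-80,70,110,-0.51],[-100,117,110,-0.69],[-100,117,110,-0.87],[-100,117,110,-1.05],[-100,117,60,-1.23],[-100,117,30,-1.41]]' 1; python3 - <<'E'
from h import *
snap("scene","scene3");snap("top","top3")
a=cv2.imread('pics/scene3.png')[200:300,260:420];cv2.imwrite('pics/s3c.png',cv2.resize(a,None,fx=4,fy=4,interpolation=2))
E
```

```text
t: 10.9
position: [520.3, 98.1, 43.3]
ee_rot: [-3.137, -0.141, 0.002]
force: [0.5, 0.4, -0.4]
gripper_width: 1.001
grip_force: 0.0
```

View pics/s3c.png

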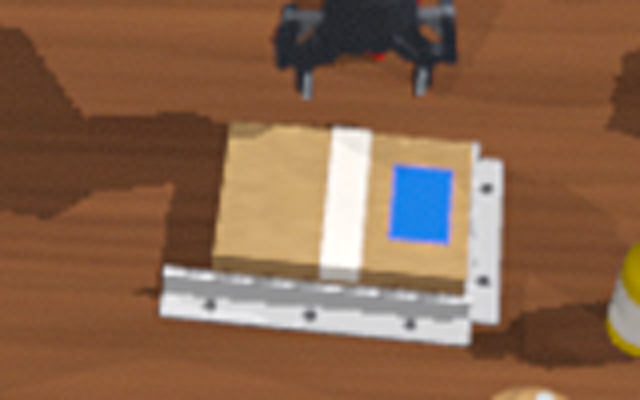

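```bash
python3 -m creep '[[0,0,-28,-0.15],[14,-1,-28,-0.15],[22,-1,-28,-0.15],[28,-2,-28,-0.15],[31,-2,-28,-0.15],[34,-2,-28,-0.15],[36,-2,-28,-0.15],[38,-2,-28,-0.15],[39,-2,-28,-0.15],[39,-2,-28,-0.15]]'
```

```text
t: 12.25
position: [551.5, 95.6, 15.6]
ee_rot: [3.139, -0.085, -0.03]
force: [-27.9, -3.6, 20.6]
gripper_width: 1.0
grip_force: 14.8
```

```bash
python3 -m creep '[[-25,0,0,0],[-25,0,60,0],[-84,-478,120,0.22],[-84,-478,120,0.22],[-84,-478,120,0.22],[-84,-478,120,0.22],[-84,-478,120,0.22],[-84,-478,120,0.22],[-84,-478,120,0.22],[-84,-478,120,0.22]]' 1; python3 - <<'E'
from h import *
i=camera_info("wrist");snap("wrist","w1");print(np.round(i["world_from_camera"],3).tolist(),np.round(i["mtx"],0).tolist())
E
```

```text
t: 13.5
position: [475.9, -385.0, 138.0]
ee_rot: [3.13, 0.261, 0.002]
force: [0.1, -0.8, 0.5]
gripper_width: 1.0
grip_force: 0.0
[[0.165, 0.942, 0.292, 551.121], [-0.986, 0.157, 0.05, -371.73], [0.002, -0.296, 0.955, 280.422], [0.0, 0.0, 0.0, 1.0]] [[282.0, 0.0, 319.0], [0.0, 282.0, 202.0], [0.0, 0.0, 1.0]]
```

View pics/w1.png

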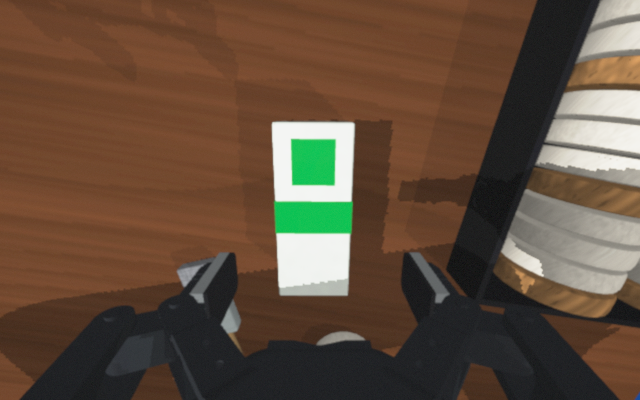

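```bash
python3 - <<'E'
from fit import *
i=camera_info("wrist");im=cv2.cvtColor(cv2.imread("pics/w1.png"),cv2.COLOR_BGR2RGB)
for uv in((272,122),(355,122),(348,296),(279,296)):print(np.round(at("wrist",uv,50,i),1))
x,f=fit(cbox(160,66,50),np.array([467,-382,.167]),[(im,i)],"white");print(np.round(x,3),f)
E
```

```text
[ 538.8 -344.3   50. ]
[ 549.4 -409.1   50. ]
[ 390.7 -434.3   50. ]
[ 380.4 -369.    50. ]
[ 4.64801e+02 -3.88636e+02  1.55000e-01] 0.015739482016155205
```

```bash
python3 - <<'E'
from fit import *
i=camera_info("wrist");im=camera("wrist");print(state()["position"],state()["ee_rot"])
x,f=fit(cbox(160,66,50),np.array([467,-382,.167]),[(im,i)],"white");print(np.round(x,3),f)
E
```

```text
[ 475.6081093  -388.79585533  138.84809148] [3.12612153 0.25409296 0.00332522]
[ 4.65788e+02 -3.81065e+02  1.61000e-01] 0.01771784207991165
```

```bash
python3 -m creep '[[-9,7,-30,0],[-9,7,-60,0],[-9,7,-90,0],[-9,7,-110,0],[-9,7,-122,0],[-9,7,-128,0],[-9,7,-129,0],[-9,7,-129,0],[-9,7,-129,0],[-9,7,-129,0]]' && python3 -m creep '[[0,0,0,0],[0,0,0,0],[0,0,0,0],[0,0,0,0],[0,0,0,0],[0,0,0,0],[0,0,0,0],[0,0,0,0],[0,0,5,0],[0,0,10,0]]' 0
```

```text
t: 14.85
position: [467.4, -375.7, 8.4]
ee_rot: [3.13, 0.261, 0.001]
force: [0.4, -0.0, 0.4]
gripper_width: 0.995
grip_force: 0.0
t: 16.1
position: [466.6, -374.5, 17.3]
ee_rot: [-3.129, -0.261, 0.002]
force: [0.3, 0.1, -2.5]
gripper_width: 0.765
grip_force: 67.4
```

```bash
python3 -m creep '[[0,0,55,0],[0,0,115,0],[163,462,125,1.345],[163,462,125,1.345],[163,462,125,1.345],[163,462,125,1.345],[163,462,125,1.345],[163,462,125,1.345],[163,462,125,1.345],[163,462,125,1.345]]'
```

```text
t: 17.35
position: [630.1, 89.2, 142.6]
ee_rot: [-2.282, -2.158, 0.001]
force: [0.5, -0.8, -2.9]
gripper_width: 0.765
grip_force: 68.6
```

```bash
python3 -m creep '[[0,-1,-20,0],[0,-1,-40,0],[0,-1,-55,0],[0,-1,-65,0],[0,-1,-70,0],[0,-1,-72,0],[0,-1,-74,0],[0,-1,-75,0],[0,-1,-75,0],[0,-1,-75,0]]'; python3 - <<'E'
from h import *
print(state()["position"],state()["force"]);snap("scene","scene4")
a=cv2.imread('pics/scene4.png')[170:300,260:420];cv2.imwrite('pics/s4c.png',cv2.resize(a,None,fx=4,fy=4,interpolation=2))
E
```

```text
t: 18.6
position: [630.4, 85.6, 68.1]
ee_rot: [2.286, 2.154, 0.0]
force: [0.2, 0.0, -2.4]
gripper_width: 0.767
grip_force: 68.7
[630.35124018  85.64616241  68.11928028] [ 0.20757794  0.00642704 -2.4294812 ]
```

View pics/s4c.png

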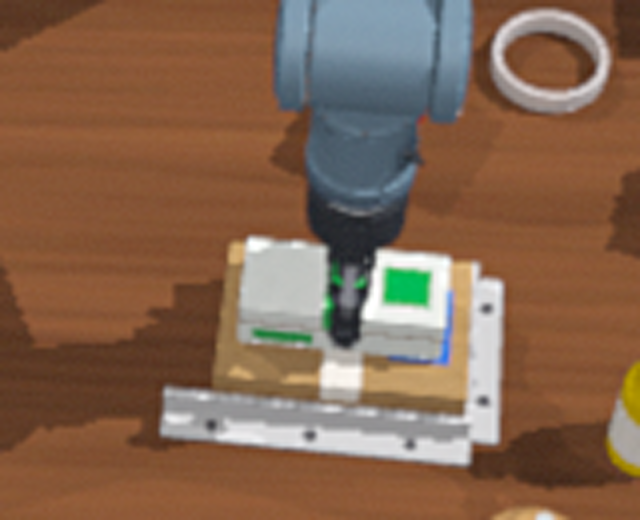

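White is centred over the big carton, just above its lid, and the big one appears flush. Lowering in small steps.

```bash
python3 -m creep '[[0,1,-1,0],[0,1,-1.5,0],[0,1,-2,0],[0,1,-2.5,0],[0,1,-3,0],[0,1,-3.5,0],[0,1,-4,0],[0,1,-4,0],[0,1,-4,0],[0,1,-4,0]]'
```

```text
t: 19.9
position: [630.3, 86.6, 63.9]
ee_rot: [2.286, 2.154, 0.0]
force: [0.2, -0.6, -2.9]
gripper_width: 0.764
grip_force: 68.7
```

```bash
python3 -m creep '[[0,0,-0.3,0],[0,0,-0.6,0],[0,0,-0.9,0],[0,0,-1.2,0],[0,0,-1.5,0],[0,0,-1.5,0],[0,0,-1.5,0],[0,0,-1.5,0],[0,0,-1.5,0],[0,0,-1.5,0]]'
```

```text
t: 21.15
position: [630.6, 86.6, 63.7]
ee_rot: [2.286, 2.154, 0.001]
force: [-4.5, -0.1, 7.9]
gripper_width: 0.766
grip_force: 70.0
```

```bash
python3 -m creep '[[0,0,0,0],[0,0,0,0],[0,0,0,0],[0,0,0,0],[0,0,10,0],[0,0,60,0],[0,0,110,0],[-30,50,110,0.18],[-60,100,110,0.36],[-90,150,110,0.54]]' 1; python3 -m creep '[[-74,146,0,0.845],[-74,146,0,0.845],[-74,146,0,0.845],[-74,146,0,0.845],[-74,146,0,0.845],[-74,146,-10,0.845],[-74,146,-20,0.845],[-74,146,-30,0.845],[-74,146,-30,0.845],[-74,146,-30,0.845]]'; python3 - <<'E'
from fit import *
i=camera_info("wrist");im=snap("wrist","w2");s=state();print(s["position"],2*np.arctan2(s["ee_rot"][1],s["ee_rot"][0]))
x,f=fit(cbox(90,42,45),np.array([467,382,-.245]),[(im,i)],"red");print(np.round(x,3),f)
V=[(snap(c,c+"5"),camera_info(c)) for c in("top","scene")]
for v in V+[V]:
    x,f=fit(cbox(160,66,50),np.array([630,87,1.511]),v if isinstance(v,list) else [v],"white",55);print(np.round(x,3),round(f,3))
a=cv2.imread('pics/scene5.png')[170:300,260:420];a=cv2.resize(a,(640,520),interpolation=2)
b=cv2.imread('pics/w2.png')[::4,::4];a[:100,:160]=b;cv2.imwrite('pics/s5c.png',a)
E
```

```text
t: 22.4
position: [539.6, 237.9, 173.6]
ee_rot: [1.621, 2.69, 0.002]
force: [1.2, 0.4, 0.2]
gripper_width: 1.0
grip_force: 0.0
t: 23.65
position: [466.4, 382.6, 142.4]
ee_rot: [-0.385, -3.118, 0.0]
force: [0.1, 1.1, -0.3]
gripper_width: 1.002
grip_force: 0.0
[466.52534426 382.66176339 142.69882175] 2.8959547380161905
[ 4.65479e+02  3.80152e+02 -2.43000e-01] 0.17663147649740296
[642.291 100.202   1.36 ] 0.553
[632.746  84.38    1.504] 0.404
[632.926  87.61    1.504] 0.483
```

View pics/s5c.png

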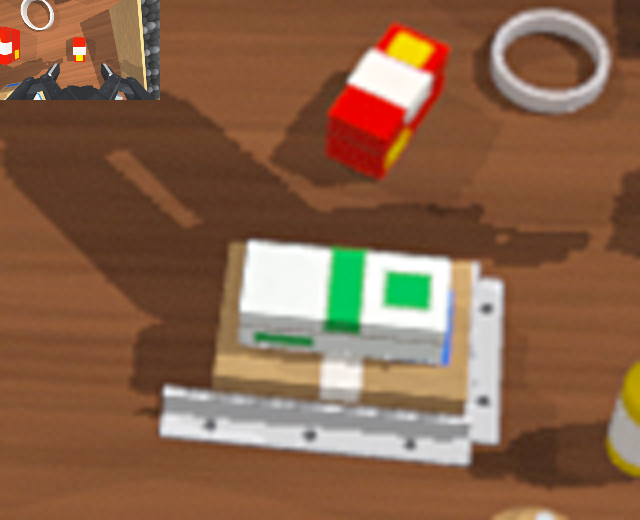

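```bash
python3 -m creep '[[0,-1,-35,0],[0,-1,-70,0],[0,-1,-100,0],[0,-1,-118,0],[0,-1,-128,0],[0,-1,-134,0],[0,-1,-134,0],[0,-1,-134,0],[0,-1,-134,0],[0,-1,-134,0]]' && python3 -m creep '[[0,0,0,0],[0,0,0,0],[0,0,0,0],[0,0,0,0],[0,0,0,0],[0,0,0,0],[0,0,0,0],[0,0,0,0],[0,0,5,0],[0,0,10,0]]' 0; python3 -c "
from h import *;s=state();print(s['position'],2*np.arctan2(s['ee_rot'][1],s['ee_rot'][0]))"
```

```text
t: 25.05
position: [466.4, 381.7, 8.8]
ee_rot: [0.384, 3.117, 0.001]
force: [0.5, 0.5, 0.0]
gripper_width: 1.003
grip_force: 0.0
t: 26.3
position: [465.7, 381.3, 18.2]
ee_rot: [-0.384, -3.117, 0.001]
force: [-0.5, -0.7, -1.4]
gripper_width: 0.485
grip_force: 61.3
[465.69403304 381.29765357  18.17865518] -3.386866797927214
```

```bash
python3 -m creep '[[0,0,55,0],[0,0,110,-0.18],[30,-50,150,-0.36],[60,-100,150,-0.54],[90,-150,150,-0.72],[120,-200,150,-0.9],[140,-250,150,-1.08],[165,-294,150,-1.26],[165,-294,150,-1.385],[165,-294,150,-1.385]]' && python3 -m creep '[[0,0,-10,0],[0,0,-20,0],[0,0,-30,0],[0,0,-38,0],[0,0,-43,0],[0,0,-46,0],[0,0,-48,0],[0,0,-49,0],[0,0,-49,0],[0,0,-49,0]]'; python3 - <<'E'
from h import *
s=state();print(s["position"],2*np.arctan2(s["ee_rot"][1],s["ee_rot"][0]));snap("scene","scene6");snap("top","top6")
a=cv2.imread('pics/scene6.png')[180:290,280:400];b=cv2.imread('pics/top6.png')[110:220,260:380]
cv2.imwrite('pics/s6c.png',cv2.resize(np.hstack([a,b]),None,fx=3.3,fy=3.3,interpolation=2))
E
```

```text
t: 27.55
position: [631.0, 86.9, 168.1]
ee_rot: [-2.286, -2.154, 0.001]
force: [-0.1, 0.7, -1.3]
gripper_width: 0.483
grip_force: 61.3
t: 28.8
position: [631.4, 87.6, 119.6]
ee_rot: [2.286, 2.154, 0.0]
force: [0.3, 0.3, -1.3]
gripper_width: 0.486
grip_force: 61.3
[631.3625021   87.55335341 119.62857547] 1.51127069662517
```

View pics/s6c.png

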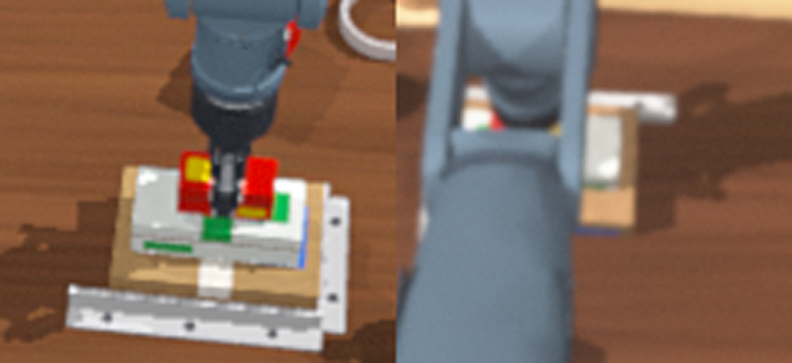

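```bash
python3 -m creep '[[-0.5,0,-1,0],[-0.5,0,-2,0],[-0.5,0,-3,0],[-0.5,0,-3.5,0],[-0.5,0,-4,0],[-0.5,0,-4.5,0],[-0.5,0,-5,0],[-0.5,0,-5,0],[-0.5,0,-5,0],[-0.5,0,-5,0]]'
```

```text
t: 30.15
position: [630.7, 87.6, 114.4]
ee_rot: [2.286, 2.154, 0.0]
force: [0.0, 0.4, -2.1]
gripper_width: 0.486
grip_force: 61.3
```

```bash
python3 -m creep '[[0,0,-0.2,0],[0,0,-0.4,0],[0,0,-0.6,0],[0,0,-0.8,0],[0,0,-1,0],[0,0,-1.2,0],[0,0,-1.2,0],[0,0,-1.2,0],[0,0,-1.2,0],[0,0,-1.2,0]]'
```

```text
t: 31.4
position: [630.8, 87.6, 113.6]
ee_rot: [2.286, 2.154, 0.0]
force: [-3.4, -0.7, 4.6]
gripper_width: 0.486
grip_force: 62.0
```

Touching (force +4.6 N). Release, rise, retreat.

```bash
python3 -m creep '[[0,0,0,0],[0,0,0,0],[0,0,0,0],[0,0,0,0],[0,0,10,0],[0,0,60,0],[0,0,110,0],[-60,-60,110,0],[-120,-120,110,0],[-160,-180,110,0]]' 1; python3 -m creep '[[-50,-60,0,0],[-80,-120,0,0],[-100,-180,0,0],[-100,-200,0,0],[-100,-200,0,0],[-100,-200,0,0],[-100,-200,0,0],[-100,-200,0,0],[-100,-200,0,0],[-100,-200,0,0]]'; python3 - <<'E'
from h import *
snap("scene","scene7");snap("top","top7")
a=cv2.imread('pics/scene7.png')[180:300,270:390];b=cv2.imread('pics/top7.png')[100:220,260:380]
cv2.imwrite('pics/s7c.png',cv2.resize(np.hstack([a,b]),None,fx=3.3,fy=3.3,interpolation=2))
t=-.059;R=np.array([[np.cos(t),-np.sin(t)],[np.sin(t),np.cos(t)]]);C=np.array([700.7,183.6])
for c in("top","scene"):
  for n,z in(("big_mid",27.5),("white_mid",80),("red_mid",127.5),("glue",0),("cup",0)):
    for r in landmark_of(c,n)[:1]:
        p=at(c,r["xy"],z)[:2];print(c,n,round(r["score"],2),np.round(p),np.round((p-C)@R))
E
```

```text
t: 32.65
position: [502.6, -50.9, 224.2]
ee_rot: [2.284, 2.155, 0.001]
force: [-0.1, -1.3, 0.7]
gripper_width: 1.001
grip_force: 0.0
t: 33.9
position: [404.0, -249.7, 223.2]
ee_rot: [-2.286, -2.155, 0.0]
force: [-0.1, -0.1, 0.6]
gripper_width: 0.997
grip_force: 0.0
top white_mid 0.88 [630.  92.] [-65. -95.]
top red_mid 0.98 [629.  88.] [ -66. -100.]
top glue 0.82 [700. 324.] [ -9. 140.]
top cup 0.63 [ 675. -352.] [   6. -536.]
scene white_mid 0.88 [637.  79.] [ -58. -108.]
scene red_mid 0.97 [461. 116.] [-235.  -82.]
scene glue 0.69 [701. 329.] [ -8. 145.]
scene cup 0.81 [ 677. -353.] [   8. -537.]
```

View pics/s7c.png

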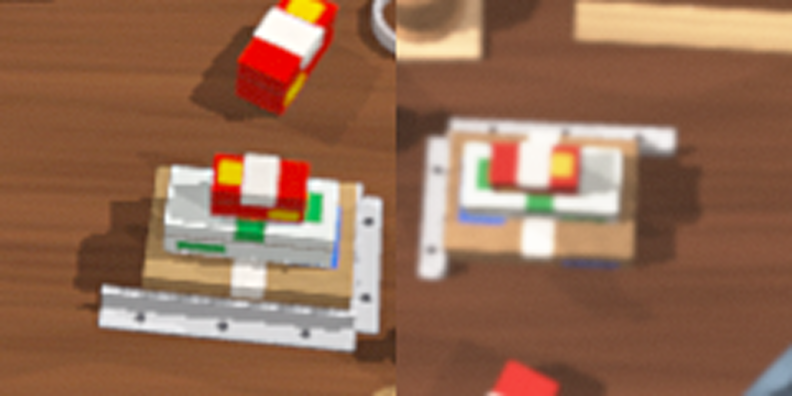

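```bash
python3 - <<'E'
from fit import *
t=-.059;R=np.array([[np.cos(t),-np.sin(t)],[np.sin(t),np.cos(t)]]);C=np.array([700.7,183.6])
for c in("top3","top7"):
    im=cv2.cvtColor(cv2.imread(f"pics/{c}.png"),cv2.COLOR_BGR2RGB);info=camera_info("top")
    p0=np.array([629.9,87.6,1.511]);P=cbox(200,130,55)
    roi=render(P,p0,info,np.zeros(2),im.shape[:2]);roi=cv2.dilate((roi>0).astype(np.uint8),np.ones((9,9)))
    f=im.astype(float);m=((f[...,0]>128)&(f[...,1]>80)&(f[...,0]-f[...,2]>30)|(f[...,2]>f[...,0]+25)&(f[...,2]>70))&(roi>0)
    n,l,st,_=cv2.connectedComponentsWithStats(m.astype(np.uint8));m=l==1+np.argmax(st[1:,4])
    pts=np.argwhere(m)[:,::-1].reshape(-1,1,2).astype(np.int32);H=np.zeros(m.shape,np.uint8);cv2.fillConvexPoly(H,cv2.convexHull(pts),1)
    r=minimize(lambda p:np.abs(render(P,p,info,np.zeros(2),H.shape)-H).sum()/H.sum(),p0,method="Nelder-Mead",options=dict(initial_simplex=p0+np.array([[0,0,0],[6,0,0],[0,6,0],[0,0,.06]]),xatol=.02,fatol=1e-5))
    print(c,np.round((r.x[:2]-C)@R,1),round(r.x[2]-t-np.pi/2,3),round(r.fun,3))
E
```

```text
top3 [-81.7 -82.5] -0.02 0.399
top7 [ -63.6 -100. ] 0.01 0.07
```

```bash
python3 -c "
from station import *
print(finish_job())"
```

```text
the job is handed in; nothing more can be done
None
```

I handed the stack in at about 34 s of the 72 s limit: the big carton is against both stops (within about 2 mm by camera), with the white carton on it, the small red one on top, and the glue bottle and cup untouched.

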